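Shut and lock the polisher's belt panel

ROBOT

A 7-joint arm with a two-finger parallel gripper is mounted at the origin on the work surface. World frame = base frame: x ahead of the robot, y to its left, z up, the work surface at z = 0. Lengths are in m, angles in rad, forces in N, time in s.
With the tool pointing down it reaches from about 0.4 to 0.85 m from the base axis. Payload 4.5 kg.
Tool frame: the origin (TCP) lies at the very end of the fingers, on their centre line; the grasp point (between the pads) lies 19 mm behind it (tcp_to_grasp is the z of the grasp point in the tool frame, in m); z points along the fingers, y is the line along which they close (so a half turn about z gives the same grasp; the last joint's range is limited). The gripper opens to 88 mm and grips with 3 to 60 N. Pads are 18 mm wide; open, the fingers measure 123 mm over their backs; the gripper's body (75 mm by 187 mm) begins 45 mm behind the grasp point.
Start: joints at [1.194, 0.689, -0.195, 1.565, 0.157, 0.902, -0.215], TCP at [0.25, -0.573, 0.239] pointing down, gripper open.
Joint ranges: [-3.01, 3.01], [-0.46, 2.08], [-1.47, 1.51], [0.13, 2.56], [-1, 4.14], [0.04, 2.09], [-2.66, 2.66]. Speed limits (rad/s): [2.57, 2.57, 3.14, 3.14, 3.14, 3.14, 3.14].

INTERFACE

Orientations are given as a unit quaternion [x, y, z, w].
In Python, from plant import * gives the robot as it stands. The module is installed in compiled form; this text tells all that it offers.
- The arm moves only by the shell command python3 -m jog 'ROWS' [OPENING] [FORCE]. ROWS is JSON, a list that holds one entry, the list of rows, each a list of 6 numbers: the shift along the tool's x, y, z in m, then the turn, a rotation vector about the tool's x, y, z in rad. In form: [[[dx, dy, dz, ax, ay, az], ...]]. A call has 1 to 12 rows; each row shifts and turns the commanded pose from where the row before left it, along the tool's axes as they then stand; what a row does not reach is not made up. A row lasts 1/8 s, in which the tool goes at most 62.5 mm and 10.7 degrees, less where a joint would pass 70% of its speed; a pose out of reach is approached as far as the arm can. A call with a gripper value outside its range is refused whole. OPENING is the finger opening in m, from 0 to 0.0881, set as the call begins (- or left out, the last holds). The fingers move at their own pace and stop on an object; FORCE is the grip in N (left out, the last holds). Time passes only in rows, so rows that do not move let the fingers close. It gives the time, the measured TCP pose, the force, the opening and the grip force at its end, in the units of the state.
- get_state(): the state, without advancing time (a new reading comes with each control period).
- snapshot(name): name is "side" or "top" or "wrist"; returns a dict with "frame" (420x560x3 uint8, red, green, blue), "mtx" (3x3 intrinsics, pixels), "xyz" and "orientation" of the camera in the world; the wrist camera has in their place "mount" (4x4, takes a point from camera to tool coordinates, whose origin is the TCP and whose axes are the flange's). Camera axes: x right, y down, z forward; pixel columns grow to the right and rows downward; lengths in m; the calibration is good to about 2 mm. A picture is of the moment at which its call begins: read the wrist's pose just before it. There is no depth.
- finish_job(): hands the job in; it is judged then, once.
The state is a dict: "clock": time; "q": joint angles; "qd": joint speeds; "joint_torque": joint torques, N m; "tool_pos": TCP position; "eef_rot": TCP orientation; "contact_force": force on the tool from outside, world axes, zero at the start; "moment": the same for the moment, N m; "opening": opening from 0.0 (shut) to 1.0 (fully open); "finger_force": force on a finger pad.
Only numpy, scipy, OpenCV 4.12 (cv2) and the standard library are available. Lean on these libraries where they do the work, as an engineer would, in place of code of your own. Each camera call takes 0.05 s, during which the arm holds its last target. There are 200 camera calls.

TASK

On the small bench polishing machine, push the sliding aluminium belt panel fully home by its upright lip. Then set your closed fingertips in the wide slot of the round cam fastener on the panel and turn it clockwise a quarter turn to its stop, so that its tongue goes under the keeper at the end of the panel and locks it. Finish clear of the machine, and leave the flutes and other things on the bench where they stand.

Things in the scene. Friction and masses are not known exactly. Their poses are not given: they have to be found in the camera images.
- housing: fixed grey belt housing of the polisher, 280 (x) x 200 (y) mm; origin on the bench under its middle; z up, +x the way the panel slides shut (towards the felt wheel at the far end), +y towards its side shelf. Rails and end stop reach 82 mm above the bench; side shelf y = 100 to 200 mm, 60 mm high. Position and yaw vary.
- keeper (a point): top of the fixed steel keeper bracket at the housing's far end, 94 mm above the bench, at housing x = 128 mm, y = -2 mm; its roof is 24 (x) x 44 (y) mm
- panel (a joint): how far the panel is open, m: 0 fully home against its stop, at most 0.07. It slides along the housing's x axis (opening to -x) with about 5 N of friction and stays where it is left. It carries the lip and the cam.
- lip (a point): upright aluminium flange along the panel's near (-x) edge, 5 mm thick (x), 120 mm wide (y), 30 mm tall; point at the middle of its foot, on the panel's top face, 77 mm above the bench; axes as the housing. Push its -x face towards +x. With the panel home the point is at housing x = -37.5 mm, y = 0.
- cam (a joint): angle of the cam fastener, rad: 0 unlocked (slot and tongue along the housing's +y), growing as it turns clockwise seen from above, stop at 1.571 = locked (slot and tongue along the housing's +x, tongue under the keeper). It turns about the vertical with about 0.12 N m of friction and stays where it is left.
- slot (a point): middle of the slot's floor, on the cam's axis, 82.5 mm above the bench; x along the slot towards the tongue, z up. Panel home: housing x = 55, y = 0 mm. Dark steel head 90 mm across; slot 28 mm wide, 18 mm deep, right across the head, open at both ends. The flat tongue, 22 mm wide, reaches 77 mm from the axis, below the slot's floor.
- xun_small_mid (a point): bystander: small egg-shaped clay flute, 46 mm wide, 52 mm tall, standing on the machine's 60 mm high side shelf; point at its centre
- xun_tall_mid (a point): bystander: dark wooden egg-shaped flute, 66 mm wide, 85 mm tall, on the bench to the machine's right; point at its centre
- jar_mid (a point): bystander: closed jar, 56 mm wide, 60 mm tall, on the bench at the machine's near right corner; point at its centre
- sanding_block_mid (a point): bystander: flat cork block 100 x 60 x 30 mm, left of the machine; point at its centre
- blank_mid (a point): bystander: square light wood blank 55 x 55 x 80 mm, standing left of the machine; point at its centre
- bowl_mid (a point): bystander: white bowl 90 mm wide, 40 mm tall, right of the machine; point at its centre
- screwdriver_grip (a point): bystander: screwdriver lying right of the machine; point on its handle

How it is judged:
By the outcome, as a careful person would: the job done as asked, in the order asked, and still so for the second after the job is handed in, with the robot touching nothing.
It also fails if it takes over 51 s, if anything falls off the work surface, if the arm or the gripper's body presses on something with over 40 N, if the wrist force passes 120 N, or if a joint passes its speed limit or range.

## Working session

There is one attempt and no reset: what is moved stays moved. The work goes in short steps, Python scripts to look and compute and a shell command to move; the robot and the scene stay as the last step left them, time stands still between calls to the robot, and variables do not carry over. Pictures are saved under pics/ and viewed, at most 10 in all, crops included, and the job is handed in when it is done.

```bash
mkdir -p pics; python3 - <<'E'
from plant import *
import cv2,pickle
s=get_state();print(s)
for n in("top","side"):
    d=snapshot(n);pickle.dump(d,open(f"pics/{n}0.pkl","wb"));cv2.imwrite(f"pics/{n}0.png",d["frame"][:,:,::-1]);print(n,d["mtx"],d["xyz"],d["orientation"])
E
```

```text
{'clock': 0.0, 'q': array([ 1.19378261,  0.69002569, -0.19451853,  1.56630727,  0.15731999,
        0.90248407, -0.2151171 ]), 'qd': array([ 0.00109855, -0.00145127, -0.00202215,  0.00010563,  0.00076331,
       -0.00033958,  0.00057439]), 'joint_torque': array([-6.37771045e-04, -5.27567339e+01, -1.26702189e+00, -1.53426164e+01,
       -5.26680239e-02,  6.67949935e-03,  1.77670208e-04]), 'tool_pos': array([ 0.24930605, -0.57245505,  0.23789391]), 'eef_rot': array([ 9.78969645e-01,  2.04003914e-01, -2.53483768e-04, -8.79353690e-04]), 'contact_force': array([ 0.00594535,  0.88918776, -0.68791348]), 'moment': array([ 0.00887049, -0.01965006, -0.04278078]), 'finger_force': 0.0, 'opening': 1.0035011504735154}
top [[459.04021214   0.         278.15299015]
 [  0.         459.04021214 209.40005352]
 [  0.           0.           1.        ]] [ 0.39468548 -0.02303451  1.09030822] [-0.69941382  0.71355737 -0.01994576  0.03547339]
side [[393.04472968   0.         278.43667584]
 [  0.         393.04472968 214.90721512]
 [  0.           0.           1.        ]] [-0.13393054  0.63390349  0.59626755] [-0.31943445  0.80420447 -0.46621252  0.18401819]
```

View pics/top0.png

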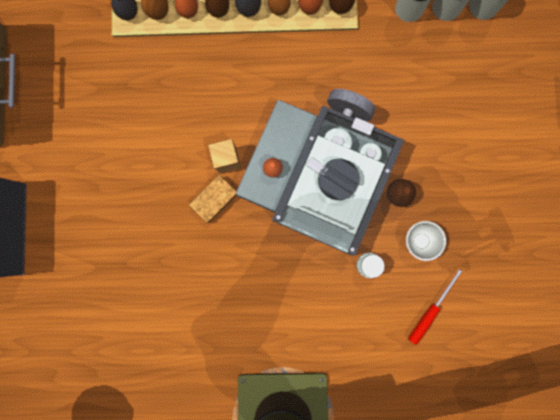

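View pics/side0.png

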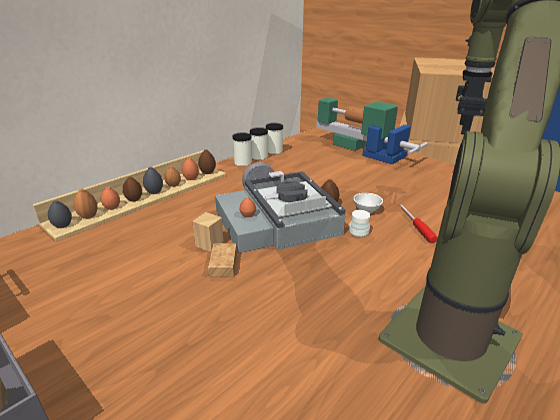

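The top view shows the housing around px (325,180), with its +x end (felt wheel) at (350,100), the dark cam head at (340,178) and the lip near (325,215). I'll crop in for the detail.

```bash
python3 - <<'E'
import cv2
im=cv2.imread("pics/top0.png")[85:265,225:425]
cv2.imwrite("pics/crop0.png",cv2.resize(im,None,fx=3.3,fy=3.3,interpolation=cv2.INTER_CUBIC))
E
```

```text
(no output)
```

View pics/crop0.png

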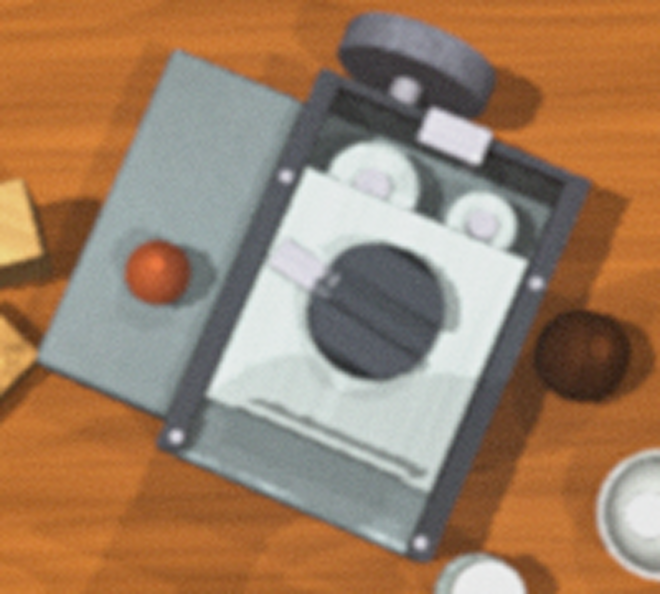

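The crop shows the rail corners at crop px (325,75), (590,183), (428,558) and (165,448), and the keeper roof at (455,137). The cam head is at (376,311) with its slot along +y, and the lip runs from about (250,402) to (420,475).

```bash
cat > h.py <<'E'
import numpy as np,cv2,pickle
from scipy.spatial.transform import Rotation as R
def ray(d,uv,z):
    r=R.from_quat(d["orientation"]).apply(np.linalg.solve(d["mtx"],[*uv,1])); o=np.array(d["xyz"])
    return o+r*(z-o[2])/r[2]
def proj(d,p):
    c=R.from_quat(d["orientation"]).inv().apply(np.array(p)-d["xyz"]);u=np.array(d["mtx"])@c;return u[:2]/u[2]
E
python3 - <<'E'
from h import *
d=pickle.load(open("pics/top0.pkl","rb")); f=lambda u,z:ray(d,(u[0]/3.3+225-.35,u[1]/3.3+85-.35),z)
P=[f(c,.082) for c in [(325,72),(592,183),(428,560),(162,448)]]
for p in P:print(p.round(4))
print([np.linalg.norm(P[i]-P[(i+1)%4]).round(4) for i in range(4)])
a=P[0]-P[3]+P[1]-P[2]; b=P[0]-P[1]+P[3]-P[2]
print("yaw",np.arctan2(a[1],a[0]),np.arctan2(-b[0],b[1]),"mid",np.mean(P,0))
# cam: dark mask inside panel region
g=cv2.cvtColor(d["frame"],cv2.COLOR_RGB2GRAY); 
big=cv2.resize(g[85:265,225:425],None,fx=3.3,fy=3.3,interpolation=cv2.INTER_CUBIC)
m=np.zeros_like(big); cv2.circle(m,(376,311),85,255,-1); m&=((big<110)*255).astype(np.uint8)
m=cv2.morphologyEx(m,cv2.MORPH_OPEN,np.ones((9,9)))
c=max(cv2.findContours(m,0,2)[0],key=cv2.contourArea);(x,y),r=cv2.minEnclosingCircle(c);M=cv2.moments(c)
print("cam px",x,y,r,M["m10"]/M["m00"],M["m01"]/M["m00"])
C=f((x,y),.1005);yaw=np.arctan2(a[1],a[0]);mid=np.mean(P,0)
K=f((455,137),.094)
L=[f(u,.107) for u in[(250,402),(425,473)]]
T=f((300,262),.08)
H=lambda p:R.from_euler("z",-yaw).apply(p-mid)
print("cam",C,H(C),"r mm",np.linalg.norm(f((x+r,y),.1005)-C));print("keeper",K,H(K));print("lip",L,[H(l) for l in L]);print("tongue",H(T))
for n,z,u in[("small",.086,(158,272)),("tall",.0425,(583,355)),("jar",.06,(482,580))]:
    p=f(u,z);print(n,p.round(3),H(p).round(3))
w=f((415,65),.1);print("wheel",w,H(w))
E
```

```text
[ 0.7031 -0.1067  0.082 ]
[ 0.6223 -0.2836  0.082 ]
[ 0.3724 -0.1658  0.082 ]
[0.45   0.0085 0.082 ]
[np.float64(0.1944), np.float64(0.2763), np.float64(0.1908), np.float64(0.278)]
yaw -0.4340171628408858 -0.4236376540481325 mid [ 0.53696231 -0.13689032  0.082     ]
cam px 376.1039733886719 310.4642028808594 68.89039611816406 377.4859104990109 312.36224635787954
cam [ 0.53661878 -0.13441581  0.1005    ] [-0.00135226  0.00210063  0.0185    ] r mm 0.045093128816783325
keeper [ 0.65291507 -0.19100494  0.094     ] [ 0.12795828 -0.00033699  0.012     ]
lip [array([ 0.47747248, -0.05008602,  0.107     ]), array([ 0.42901627, -0.16210068,  0.107     ])] [array([-0.09047701,  0.05373953,  0.025     ]), array([-0.08733626, -0.0682663 ,  0.025     ])]
tongue [ 0.01208645  0.06101416 -0.002     ]
small [0.568 0.009 0.086] [-0.033  0.145  0.004]
tall [ 0.511 -0.283  0.042] [ 0.037 -0.143 -0.04 ]
jar [ 0.358 -0.205  0.06 ] [-0.134 -0.137 -0.022]
wheel [ 0.70075164 -0.16511833  0.1       ] [0.16047381 0.04326569 0.018     ]
```

```bash
python3 -m jog '[[[0.0295,-0.0314,0,0,0,0],[0.0295,-0.0314,0,0,0,0],[0.0295,-0.0314,0,0,0,0],[0.0295,-0.0314,0,0,0,0],[0.0295,-0.0314,0,0,0,0],[0.0295,-0.0314,0,0,0,0],[0.0295,-0.0314,0,0,0,0],[0.0295,-0.0314,0,0,0,0],[0.0295,-0.0314,0,0,0,0],[0.0295,-0.0314,0,0,0,0],[0.0295,-0.0314,0,0,0,0],[0.0295,-0.0314,0,0,0,0]]]' 0 20
python3 -m jog '[[[0,0,0,0,0,-0.18],[0,0,0,0,0,-0.18],[0,0,0,0,0,-0.18],[0,0,0,0,0,-0.18],[0,0,0,0,0,-0.18],[0,0,0,0,0,-0.18],[0,0,0,0,0,-0.18],[0,0,0,0,0,-0.18],[0,0,0,0,0,-0.18],[0,0,0,0,0,-0.18],[0,0,0,0,0,-0.18],[0,0,0,0,0,-0.18]]]'
cat > st.py <<'E'
from plant import *
from h import *
def main(o=(0.537,-0.137),yaw=-.43):
    s=get_state();r=R.from_quat(s["eef_rot"]);X=r.apply([1,0,0]);Hq=R.from_euler("z",-yaw)
    print("t",round(s["clock"],2),"tcp",s["tool_pos"].round(4),"H",Hq.apply(s["tool_pos"]-np.array([*o,0])).round(4),"psi",np.arctan2(X[1],X[0]).round(3),"z",r.apply([0,0,1]).round(3),"F",Hq.apply(s["contact_force"]).round(1),"M",s["moment"].round(2),"op",round(s["opening"],3),"q",s["q"].round(2))
if __name__=="__main__":main()
E
python3 st.py
python3 - <<'E'
from h import *
d=pickle.load(open("pics/side0.pkl","rb"))
yaw=-.43;o=np.array([.537,-.137,0])
for z in(.1,.12,.14,.16): # wheel plane
    for x in (.15,.17): print(z,x,[proj(d,o+R.from_euler("z",yaw).apply([x,y,z])).round(0) for y in(-.0,.04,.08)])
E
```

```text
clock: 1.6
tool_pos: [0.4239, -0.0848, 0.2386]
eef_rot: [0.979, 0.204, -0.0, -0.0]
contact_force: [0.8, 0.3, 0.4]
opening: 0.006
finger_force: 0.0
clock: 3.1
tool_pos: [0.4234, -0.0863, 0.2386]
eef_rot: [0.279, 0.96, -0.0, -0.0]
contact_force: [0.6, -0.1, -0.4]
opening: 0.007
finger_force: 0.0
t 3.1 tcp [ 0.4234 -0.0863  0.2386] H [-0.1244 -0.0013  0.2386] psi 2.577 z [-0.001 -0.    -1.   ] F [ 0.6  0.1 -0.4] M [ 0.04 -0.11 -0.02] op 0.007 q [ 0.62  0.54 -0.8   2.1   0.58  0.74  0.45]
0.1 0.15 [array([273., 169.]), array([261., 171.]), array([249., 173.])]
0.1 0.17 [array([271., 167.]), array([259., 168.]), array([247., 170.])]
0.12 0.15 [array([273., 163.]), array([261., 165.]), array([249., 167.])]
0.12 0.17 [array([271., 161.]), array([259., 163.]), array([247., 164.])]
0.14 0.15 [array([273., 157.]), array([261., 159.]), array([249., 161.])]
0.14 0.17 [array([271., 155.]), array([259., 157.]), array([247., 158.])]
0.16 0.15 [array([273., 151.]), array([261., 153.]), array([248., 154.])]
0.16 0.17 [array([271., 149.]), array([259., 151.]), array([246., 152.])]
```

```bash
python3 -m jog '[[[0,0,0.03,0,0,-0.135],[0,0,0.04,0,0,0],[0,0,0.04,0,0,0],[0,0,0.03,0,0,0],[0,0,0.008,0,0,0],[0,0,0,0,0,0]]]' && python3 st.py && python3 -m jog '[[[-0.008,0,0,0,0,0],[-0.008,0,0,0,0,0],[-0.008,0,0,0,0,0],[-0.008,0,0,0,0,0],[-0.008,0,0,0,0,0],[0,0,0,0,0,0]]]' && python3 st.py
```

```text
clock: 3.85
tool_pos: [0.4238, -0.0861, 0.0908]
eef_rot: [0.216, 0.976, -0.0, -0.0]
contact_force: [0.9, 0.4, -0.3]
opening: 0.008
finger_force: 0.0
t 3.85 tcp [ 0.4238 -0.0861  0.0908] H [-0.1241 -0.0009  0.0908] psi 2.706 z [-0. -0. -1.] F [ 0.6  0.7 -0.3] M [ 0.03 -0.12 -0.  ] op 0.008 q [ 0.38  0.78 -0.46  2.24  1.09  0.36  0.12]
clock: 4.6
tool_pos: [0.4599, -0.1032, 0.0909]
eef_rot: [0.217, 0.976, 0.0, -0.0]
contact_force: [-2.0, 0.4, 1.8]
opening: 0.002
finger_force: 1.0
t 4.6 tcp [ 0.4599 -0.1032  0.0909] H [-0.0841 -0.0014  0.0909] psi 2.705 z [-0.     0.001 -1.   ] F [-2.  -0.4  1.8] M [ 0.19  0.18 -0.04] op 0.002 q [ 0.46  0.81 -0.54  2.13  0.97  0.47  0.28]
```

```bash
python3 -m jog '[[[-0.008,0,0,0,0,0],[-0.008,0,0,0,0,0],[-0.008,0,0,0,0,0],[-0.006,0,0,0,0,0]]]' && python3 st.py && python3 -m jog '[[[-0.003,0,0,0,0,0],[-0.002,0,0,0,0,0],[0,0,0,0,0,0]]]' && python3 st.py
```

```text
clock: 5.1
tool_pos: [0.4861, -0.1154, 0.0908]
eef_rot: [0.216, 0.976, -0.0, -0.001]
contact_force: [-5.8, 3.2, 4.8]
opening: 0.009
finger_force: 2.7
t 5.1 tcp [ 0.4861 -0.1154  0.0908] H [-0.0553 -0.0016  0.0908] psi 2.706 z [-0.002  0.    -1.   ] F [-6.6  0.5  4.8] M [ 0.46  0.77 -0.  ] op 0.009 q [ 0.49  0.84 -0.59  2.04  0.92  0.54  0.37]
clock: 5.48
tool_pos: [0.4913, -0.1178, 0.0907]
eef_rot: [0.216, 0.976, -0.0, -0.0]
contact_force: [-4.1, 1.9, 2.8]
opening: 0.005
finger_force: 2.3
t 5.47 tcp [ 0.4913 -0.1178  0.0907] H [-0.0496 -0.0016  0.0907] psi 2.706 z [-0.001 -0.    -1.   ] F [-4.6  0.   2.8] M [0.49 0.63 0.02] op 0.005 q [ 0.5   0.84 -0.59  2.03  0.91  0.55  0.38]
```

Friction only so far, with no stop felt yet. I'll keep pushing in small steps.

```bash
python3 -m jog '[[[-0.002,0,0,0,0,0],[-0.001,0,0,0,0,0],[0,0,0,0,0,0]]]' && python3 st.py && python3 -m jog '[[[-0.002,0,0,0,0,0],[-0.001,0,0,0,0,0],[0,0,0,0,0,0]]]' && python3 st.py
```

```text
clock: 5.85
tool_pos: [0.4926, -0.1184, 0.0907]
eef_rot: [0.216, 0.976, -0.0, -0.002]
contact_force: [-6.4, 3.3, 6.4]
opening: 0.008
finger_force: 3.9
t 5.85 tcp [ 0.4926 -0.1184  0.0907] H [-0.0481 -0.0016  0.0907] psi 2.707 z [-0.003  0.    -1.   ] F [-7.2  0.3  6.4] M [ 0.76  1.22 -0.01] op 0.008 q [ 0.5   0.85 -0.59  2.02  0.91  0.56  0.39]
clock: 6.22
tool_pos: [0.4926, -0.1185, 0.0906]
eef_rot: [0.215, 0.977, -0.0, -0.004]
contact_force: [-13.0, 6.4, 11.7]
opening: 0.007
finger_force: 7.2
t 6.22 tcp [ 0.4926 -0.1185  0.0906] H [-0.0481 -0.0017  0.0906] psi 2.708 z [-0.008  0.001 -1.   ] F [-14.5   0.5  11.7] M [ 1.29  2.41 -0.02] op 0.007 q [ 0.5   0.85 -0.6   2.02  0.9   0.57  0.4 ]
```

The push stalled at -0.048 (expected -0.049) with the force rising, so the panel is home. I'll back off, lift and look.

```bash
python3 -m jog '[[[0.012,0,0,0,0,0],[0.008,0,0,0,0,0],[0,0,-0.03,0,0,0],[0,0,-0.04,0,0,0],[0,0,-0.04,0,0,0],[0,0,-0.03,0,0,0],[0,0,0,0,0,0]]]' && python3 st.py; python3 - <<'E'
from plant import *
from h import *
s=get_state();d=snapshot("wrist");t=snapshot("top")
pickle.dump((s,d,t),open("pics/1.pkl","wb"))
im=np.hstack([d["frame"],cv2.resize(t["frame"][85:265,225:425],(467,420))])[:,:,::-1]
cv2.imwrite("pics/1.png",cv2.resize(im,(800,int(420*800/1027)),interpolation=cv2.INTER_AREA))
print(d["mtx"],d["mount"])
E
```

```text
clock: 7.1
tool_pos: [0.481, -0.1124, 0.2327]
eef_rot: [0.217, 0.976, -0.0, 0.003]
contact_force: [-0.3, -0.6, 0.4]
opening: 0.004
finger_force: 0.0
t 7.1 tcp [ 0.481  -0.1124  0.2327] H [-0.0611 -0.001   0.2327] psi 2.704 z [ 0.006 -0.001 -1.   ] F [-0.  -0.7  0.4] M [ 0.05 -0.16 -0.01] op 0.004 q [ 0.64  0.63 -0.81  1.95  0.62  0.83  0.62]
[[336.9289054    0.         281.18508771]
 [  0.         336.9289054  204.31895268]
 [  0.           0.           1.        ]] [[-5.13232005e-04 -9.61516723e-01 -2.74745932e-01  7.16453102e-02]
 [ 9.99998899e-01 -8.76029068e-04  1.19777992e-03 -4.36958835e-04]
 [-1.39237084e-03 -2.74745015e-01  9.61516114e-01 -1.45562944e-01]
 [ 0.00000000e+00  0.00000000e+00  0.00000000e+00  1.00000000e+00]]
```

View pics/1.png

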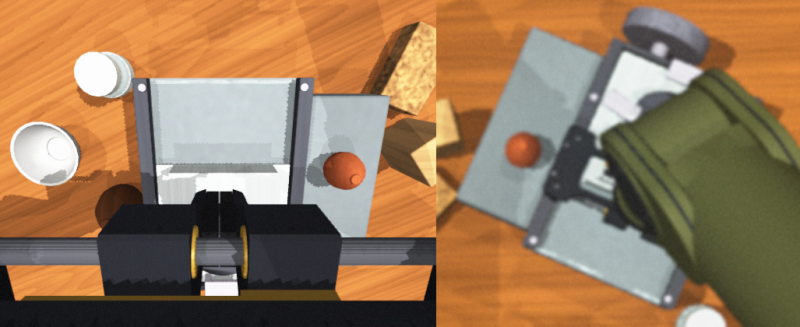

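The wrist view shows the panel shut and all bystanders standing. The cam is hidden by the gripper in both views. Lip contact puts it at H x = 0.0559 and the keeper at 0.055, so I'll go above it.

```bash
python3 -m jog '[[[-0.03,0.0005,0,0,0,0],[-0.03,0.0005,0,0,0,0],[-0.03,0.0006,0,0,0,0],[-0.0266,0.0006,0,0,0,0],[0,0,0.03,0,0,0],[0,0,0.04,0,0,0],[0,0,0.035,0,0,0],[0,0,0,0,0,0]]]' && python3 st.py; python3 - <<'E'
from plant import *
from h import *
d=snapshot("side");t=snapshot("top")
a=cv2.resize(d["frame"][140:260,200:360],(533,400),interpolation=cv2.INTER_CUBIC)
b=cv2.resize(t["frame"][85:265,225:425],(444,400))[:,:267]
cv2.imwrite("pics/2.png",np.hstack([a,b])[:,:,::-1])
E
```

```text
clock: 8.2
tool_pos: [0.5828, -0.1592, 0.1218]
eef_rot: [0.216, 0.976, -0.001, -0.004]
contact_force: [0.1, 0.4, 0.4]
opening: 0.008
finger_force: 0.0
t 8.2 tcp [ 0.5828 -0.1592  0.1218] H [ 0.0509 -0.0011  0.1218] psi 2.707 z [-0.008  0.    -1.   ] F [-0.1  0.4  0.4] M [ 0.   -0.17  0.  ] op 0.008 q [ 0.57  0.9  -0.7   1.71  0.75  0.83  0.66]
```

View pics/2.png

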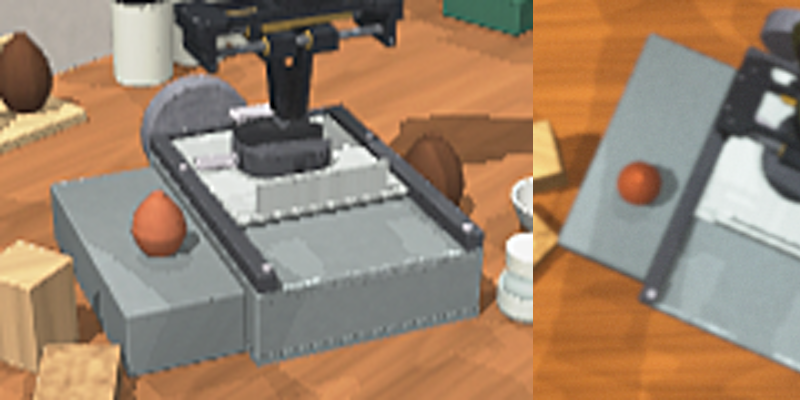

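The side view shows the fingertips above the slot, the panel home, and the tongue pointing to +y (crop px 215,160). I'll correct 5 mm in x and 2.5 mm in y, then descend gently.

```bash
python3 -m jog '[[[-0.0047,0.0025,0,0,0.006,0],[0,0,0.012,0,0,0],[0,0,0.006,0,0,0],[0,0,0,0,0,0]]]' && python3 st.py && python3 - <<'E'
from plant import *
from h import *
d=snapshot("side");o=np.array([.537,-.137,0]);f=lambda *p:proj(d,o+R.from_euler("z",-.43).apply(p))
g=cv2.cvtColor(d["frame"],cv2.COLOR_RGB2GRAY)
# predicted left/right silhouette of head
P=np.array([f(.0559+.045*np.cos(a),.0015+.045*np.sin(a),z) for a in np.linspace(0,6.28,60) for z in(.0825,.1005)])
print("pred u",P[:,0].min(),P[:,0].max(),"v",P[:,1].min(),P[:,1].max())
for v in(183,185,187):print(v,list(g[v,262:306]))
for u in(282,285,288):print(u,list(g[176:196,u]))
E
```

```text
clock: 8.8
tool_pos: [0.5902, -0.1589, 0.1071]
eef_rot: [0.216, 0.976, 0.0, -0.004]
contact_force: [-0.2, 0.3, -0.3]
opening: 0.006
finger_force: 0.0
t 8.8 tcp [ 0.5902 -0.1589  0.1071] H [0.0575 0.0023 0.1071] psi 2.706 z [-0.007  0.002 -1.   ] F [-0.3  0.2 -0.3] M [-0.   -0.16 -0.03] op 0.006 q [ 0.56  0.93 -0.69  1.69  0.77  0.82  0.65]
pred u 268.9020964031382 298.96246097484675 v 174.20944326459343 192.44763238012968
183 [np.uint8(217), np.uint8(215), np.uint8(215), np.uint8(218), np.uint8(223), np.uint8(191), np.uint8(125), np.uint8(90), np.uint8(41), np.uint8(56), np.uint8(58), np.uint8(52), np.uint8(52), np.uint8(84), np.uint8(76), np.uint8(87), np.uint8(87), np.uint8(89), np.uint8(89), np.uint8(91), np.uint8(93), np.uint8(90), np.uint8(91), np.uint8(96), np.uint8(96), np.uint8(102), np.uint8(100), np.uint8(101), np.uint8(101), np.uint8(100), np.uint8(101), np.uint8(100), np.uint8(100), np.uint8(100), np.uint8(98), np.uint8(96), np.uint8(90), np.uint8(126), np.uint8(160), np.uint8(154), np.uint8(154), np.uint8(155), np.uint8(155), np.uint8(156)]
185 [np.uint8(219), np.uint8(2
[... 1416 characters left out ...]
8(80), np.uint8(78), np.uint8(80), np.uint8(79), np.uint8(75), np.uint8(60), np.uint8(183), np.uint8(206), np.uint8(176)]
285 [np.uint8(31), np.uint8(35), np.uint8(39), np.uint8(46), np.uint8(53), np.uint8(49), np.uint8(75), np.uint8(96), np.uint8(100), np.uint8(98), np.uint8(87), np.uint8(79), np.uint8(78), np.uint8(79), np.uint8(78), np.uint8(70), np.uint8(95), np.uint8(182), np.uint8(186), np.uint8(165)]
288 [np.uint8(39), np.uint8(39), np.uint8(36), np.uint8(46), np.uint8(52), np.uint8(44), np.uint8(85), np.uint8(100), np.uint8(99), np.uint8(95), np.uint8(83), np.uint8(72), np.uint8(65), np.uint8(64), np.uint8(61), np.uint8(48), np.uint8(167), np.uint8(178), np.uint8(141), np.uint8(154)]
```

The head silhouette matches the prediction (u 269–299), so I'll shift back 1.5 mm and insert.

```bash
python3 -m jog '[[[0.0015,-0.0008,0.006,0,0,0],[0,0,0.006,0,0,0],[0,0,0,0,0,0]]]' && python3 st.py && python3 -m jog '[[[0,0,0.004,0,0,0],[0,0,0.0035,0,0,0],[0,0,0,0,0,0]]]' && python3 st.py
```

```text
clock: 9.22
tool_pos: [0.5886, -0.159, 0.0951]
eef_rot: [0.216, 0.976, 0.001, -0.003]
contact_force: [1.2, -0.2, 0.5]
opening: 0.005
finger_force: 0.0
t 9.22 tcp [ 0.5886 -0.159   0.0951] H [0.0561 0.0016 0.0951] psi 2.706 z [-0.007  0.003 -1.   ] F [1.2 0.4 0.5] M [ 0.   -0.11  0.04] op 0.005 q [ 0.55  0.94 -0.67  1.7   0.78  0.79  0.63]
clock: 9.6
tool_pos: [0.5888, -0.1589, 0.0879]
eef_rot: [0.216, 0.976, 0.001, -0.003]
contact_force: [0.3, 0.5, -0.2]
opening: 0.001
finger_force: 0.0
t 9.6 tcp [ 0.5888 -0.1589  0.0879] H [0.0562 0.0017 0.0879] psi 2.706 z [-0.006  0.003 -1.   ] F [ 0.1  0.6 -0.2] M [ 0.01 -0.16 -0.06] op 0.001 q [ 0.55  0.95 -0.67  1.7   0.79  0.78  0.63]
```

```bash
python3 -m jog '[[[0,0,0,0,0,0.1],[0,0,0,0,0,0.1],[0,0,0,0,0,0.1],[0,0,0,0,0,0.1],[0,0,0,0,0,0.1],[0,0,0,0,0,0.1],[0,0,0,0,0,0]]]' && python3 st.py && python3 -m jog '[[[0,0,0,0,0,0.1],[0,0,0,0,0,0.1],[0,0,0,0,0,0.1],[0,0,0,0,0,0.1],[0,0,0,0,0,0.1],[0,0,0,0,0,0.1],[0,0,0,0,0,0.1],[0,0,0,0,0,0.1],[0,0,0,0,0,0]]]' && python3 st.py
```

```text
clock: 10.48
tool_pos: [0.5892, -0.1595, 0.0884]
eef_rot: [0.495, 0.869, -0.001, -0.003]
contact_force: [-0.9, -2.4, 0.2]
opening: 0.005
finger_force: 2.0
t 10.47 tcp [ 0.5892 -0.1595  0.0884] H [0.0568 0.0013 0.0884] psi 2.107 z [-0.005  0.001 -1.   ] F [ 0.2 -2.6  0.2] M [-0.36 -0.16  0.05] op 0.005 q [ 0.47  0.92 -0.52  1.71  0.65  0.7   0.14]
clock: 11.6
tool_pos: [0.5887, -0.1583, 0.0883]
eef_rot: [0.793, 0.609, -0.002, -0.003]
contact_force: [-1.1, 0.2, 1.7]
opening: 0.007
finger_force: 2.4
t 11.6 tcp [ 0.5887 -0.1583  0.0883] H [0.0558 0.0022 0.0883] psi 1.309 z [-0.006  0.003 -1.   ] F [-1.1 -0.3  1.7] M [0.08 0.25 0.02] op 0.007 q [ 0.36  0.89 -0.31  1.71  0.42  0.61 -0.45]
```

```bash
python3 -m jog '[[[0,0,0,0,0,0.1],[0,0,0,0,0,0.1],[0,0,0,0,0,0.1],[0,0,0,0,0,0.05],[0,0,0,0,0,0]]]' && python3 st.py && python3 -m jog '[[[0,0,0,0,0,0.06],[0,0,0,0,0,0.06],[0,0,0,0,0,0]]]' && python3 st.py; python3 - <<'E'
from plant import *
from h import *
d=snapshot("side")
cv2.imwrite("pics/3.png",cv2.resize(d["frame"][140:230,220:340],(800,600),interpolation=cv2.INTER_CUBIC)[:,:,::-1])
E
```

```text
clock: 12.22
tool_pos: [0.5889, -0.1577, 0.0883]
eef_rot: [0.887, 0.461, -0.002, -0.003]
contact_force: [-2.1, 4.0, 2.5]
opening: 0.006
finger_force: 3.8
t 12.22 tcp [ 0.5889 -0.1577  0.0883] H [0.0558 0.0028 0.0883] psi 0.959 z [-0.006  0.004 -1.   ] F [-3.6  2.8  2.5] M [0.6  0.36 0.06] op 0.006 q [ 0.31  0.88 -0.22  1.72  0.3   0.59 -0.7 ]
clock: 12.6
tool_pos: [0.589, -0.1576, 0.0882]
eef_rot: [0.913, 0.407, -0.002, -0.003]
contact_force: [-2.2, 4.4, 3.4]
opening: 0.008
finger_force: 4.2
t 12.6 tcp [ 0.589  -0.1576  0.0882] H [0.0559 0.003  0.0882] psi 0.839 z [-0.006  0.004 -1.   ] F [-3.8  3.1  3.4] M [ 0.83  0.36 -0.  ] op 0.008 q [ 0.29  0.88 -0.19  1.72  0.26  0.58 -0.78]
```

View pics/3.png

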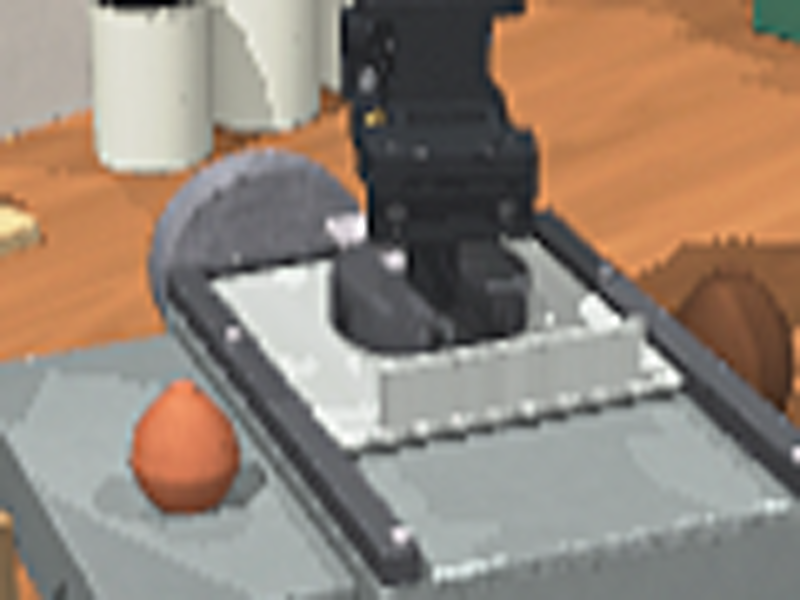

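The slot is now nearly along the housing x axis, but I feel no stop yet, so I'll keep turning until one is felt.

```bash
for i in 1; do python3 -m jog '[[[0,0,0,0,0,0.05],[0,0,0,0,0,0.05],[0,0,0,0,0,0]]]' && python3 st.py && python3 -m jog '[[[0,0,0,0,0,0.05],[0,0,0,0,0,0.05],[0,0,0,0,0,0]]]' && python3 st.py; done
```

```text
clock: 13.02
tool_pos: [0.5896, -0.1578, 0.0883]
eef_rot: [0.933, 0.361, -0.002, -0.002]
contact_force: [-0.8, 4.9, 2.8]
opening: 0.003
finger_force: 16.2
t 13.03 tcp [ 0.5896 -0.1578  0.0883] H [0.0565 0.003  0.0883] psi 0.739 z [-0.005  0.003 -1.   ] F [-2.8  4.1  2.8] M [1.08 0.15 0.48] op 0.003 q [ 0.28  0.87 -0.16  1.72  0.23  0.57 -0.85]
clock: 13.4
tool_pos: [0.5904, -0.1582, 0.0884]
eef_rot: [0.95, 0.314, -0.001, -0.002]
contact_force: [2.6, 5.2, 0.3]
opening: 0.007
finger_force: 36.0
t 13.4 tcp [ 0.5904 -0.1582  0.0884] H [0.0574 0.003  0.0884] psi 0.638 z [-0.003  0.003 -1.   ] F [0.2 5.8 0.3] M [ 1.02 -0.45  1.1 ] op 0.007 q [ 0.26  0.87 -0.14  1.72  0.19  0.57 -0.92]
```

The moment rose to 1.1 N m, far above friction, so the cam is at its stop. I'll turn back into the slot's play, lift, and swing clear.

```bash
python3 -m jog '[[[0,0,0,0,0,-0.15],[0,0,0,0,0,-0.15],[0,0,0,0,0,-0.15],[0,0,0,0,0,0]]]' && python3 st.py && python3 -m jog '[[[0,0,-0.01,0,0,0],[0,0,-0.02,0,0,0],[0,0,-0.04,0,0,0],[0,0,-0.05,0,0,0],[0,0,-0.05,0,0,0],[0,0,0,0,0,0]]]' && python3 st.py
```

```text
clock: 13.9
tool_pos: [0.5884, -0.1603, 0.0878]
eef_rot: [0.857, 0.515, -0.002, -0.002]
contact_force: [0.0, 2.2, -1.1]
opening: 0.008
finger_force: 0.9
t 13.9 tcp [ 0.5884 -0.1603  0.0878] H [0.0564 0.0002 0.0878] psi 1.081 z [-0.006  0.002 -1.   ] F [-0.9  2.  -1.1] M [ 0.45 -0.03 -0.05] op 0.008 q [ 0.33  0.88 -0.25  1.72  0.35  0.6  -0.61]
clock: 14.65
tool_pos: [0.5925, -0.161, 0.2633]
eef_rot: [0.857, 0.515, 0.002, 0.001]
contact_force: [0.4, 0.4, -0.6]
opening: 0.006
finger_force: 0.0
t 14.65 tcp [ 0.5925 -0.161   0.2633] H [0.0605 0.0013 0.2633] psi 1.081 z [ 0.004 -0.001 -1.   ] F [ 0.2  0.6 -0.6] M [-0.02 -0.11  0.01] op 0.006 q [ 0.38  0.66 -0.34  1.57  0.25  0.95 -0.53]
```

```bash
python3 -m jog '[[[-0.038,-0.007,0,0,0,0],[-0.038,-0.007,0,0,0,0],[-0.038,-0.007,0,0,0,0],[-0.038,-0.007,0,0,0,0],[-0.038,-0.007,0,0,0,0],[-0.038,-0.007,0,0,0,0],[-0.038,-0.007,0,0,0,0],[-0.038,-0.007,0,0,0,0],[-0.038,-0.007,0,0,0,0],[-0.038,-0.007,0,0,0,0],[0,0,0,0,0,0]]]' && python3 st.py; python3 - <<'E'
from plant import *
from h import *
d=snapshot("side");t=snapshot("top")
a=cv2.resize(d["frame"][140:270,190:350],(400,325),interpolation=cv2.INTER_CUBIC)
b=cv2.resize(t["frame"][85:265,225:425],(400,325),interpolation=cv2.INTER_CUBIC)
cv2.imwrite("pics/4.png",np.hstack([a,b])[:,:,::-1])
E
```

```text
clock: 16.02
tool_pos: [0.3463, -0.4663, 0.2577]
eef_rot: [0.859, 0.512, -0.004, -0.003]
contact_force: [0.4, 0.5, 0.2]
opening: 0.004
finger_force: 0.0
t 16.02 tcp [ 0.3463 -0.4663  0.2577] H [-0.0361 -0.3788  0.2577] psi 1.076 z [-0.009  0.001 -1.   ] F [0.2 0.7 0.2] M [-0.03 -0.02  0.05] op 0.004 q [ 1.06  0.62 -0.36  1.67  0.27  0.91  0.1 ]
```

View pics/4.png

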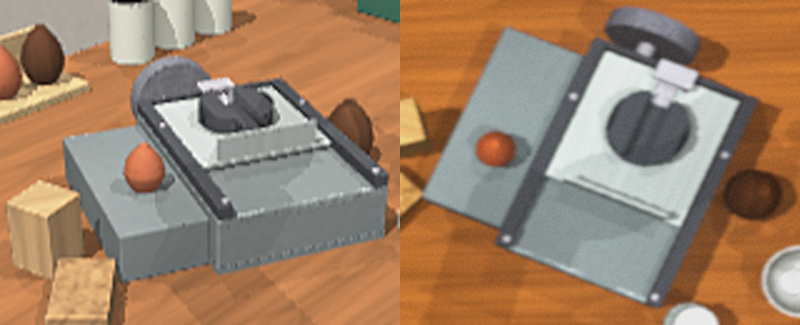

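The panel is home and the tongue runs under the keeper at crop px (668,88). The slot lies along the housing x axis and the bystanders are unmoved, so I'm handing in.

```bash
python3 -c "
from plant import *
print(finish_job())"
```

```text
the job is handed in; nothing more can be done
None
```

I pushed the panel fully home, turned the cam clockwise to its stop with the tongue under the keeper, left the arm clear of the machine with the flutes and other things unmoved, and handed the job in at about 16 s.

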